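# Tip the crock weight into the loaf pan

### The arm

A 6-joint arm with a two-finger parallel gripper is mounted at the origin on the work surface. World frame = base frame: x ahead of the robot, y to its left, z up, the work surface at z = 0. Lengths are in mm, angles in rad, forces in N, time in s.
With the tool pointing down it reaches from about 400 to 825 mm from the base axis. Payload 7 kg.
Tool frame: the origin (TCP) lies at the very end of the fingers, on their centre line; the grasp point (between the pads) lies 19 mm behind it; z points along the fingers, y is the line along which they close (so a half turn about z gives the same grasp; the last joint's range is limited). The gripper opens to 88 mm and grips with 3 to 60 N. Pads are 19 mm wide; open, the fingers measure 130 mm over their backs; the gripper's body (78 mm by 193 mm) begins 47 mm behind the grasp point.
Start: joints at [1.403, 0.359, 0.012, 0, -1.224, -0.288], TCP at [297.127, 606.062, 202.661] pointing down, gripper open.
Joint ranges: [-3.07, 3.07], [-1.43, 2.12], [-1.02, 1.25], [-3.03, 1.67], [-3.05, -0], [-3.03, 3.03]. Speed limits (rad/s): [2.39, 2.39, 3.01, 3.14, 3.14, 3.14].

### API

Orientations are given as a unit quaternion [x, y, z, w].
In Python, from plant import bot gives the robot as it stands. Calls block until the motion is done:
- bot.move_ptp(position, orientation): joint-space move of the TCP to a pose.
- bot.line_to(position, velocity=150, ori=None): straight line of the TCP; ori=None keeps the orientation; velocity is the mean speed in mm/s.
- bot.move_joints(angles): joint-space move.
- bot.move_gripper(opening, force=None): finger opening in mm; force is the grip in N (None keeps the last); returns when the fingers have stopped.
- bot.pause(seconds).
- bot.solve_ik(position, orientation): joint angles nearest the present ones, or None.
- bot.read_state(): the state.
- bot.camera(name): name is "side" or "top"; returns the picture (400x640x3 uint8, red, green, blue); there is no depth.
- bot.get_calibration(name): a dict with "fx", "fy", "cx", "cy" (pixels), "distortion" ([k1, k2, p1, p2, k3] as OpenCV has them; the pictures are not rectified), "view" (4x4, takes a point from world to camera coordinates). Camera axes: x right, y up, looking along -z (the intrinsics and any distortion apply to the point x, -y, -z); pixel columns grow to the right and rows downward; lengths in mm; the calibration is good to about 2 mm. A picture is of the moment at which its call begins. get_calibration takes no time and is no camera call.
A pose or a line that the arm cannot do raises bot.Unreachable and nothing moves.
- bot.close_job(): hands the job in; it is judged then, once.
The state is a dict: "t": time; "joint_pos": joint angles; "qvel": joint speeds; "tau": joint torques, N m; "tcp_pos": TCP position; "eef_rot": TCP orientation; "contact_force": force on the tool from outside, world axes, zero at the start; "moment": the same for the moment, N m; "width": finger opening in mm; "finger_force": force on a finger pad.
Only numpy, scipy, OpenCV 4.12 (cv2) and the standard library are available. Lean on these libraries where they do the work, as an engineer would, in place of code of your own. Each camera call takes 0.05 s, during which the arm holds its last target. There are 200 camera calls.

### The job

Clear the blue-glazed crock weight off the bamboo board for washing: take it by its knob, lower it gently upright onto the yellow pad of the pivoting aluminium tray and let go before the tray tips far. Its own weight, not the gripper, must tip the tray and slide it into the steel loaf pan, after which the tray swings back level by itself.

Things in the scene. Friction and masses are not known exactly. Their poses are not given: they have to be found in the camera images.
- weight_center (a point): Blue-glazed stoneware crock weight, knob up, 0.28 kg: disc 76 mm across, 24 mm thick, with a round blue knob 22 mm across, 30 mm tall; 54 mm tall in all. It stands on a 16 mm bamboo board beside a brown cork lid and a white lid with like knobs (not wanted). The point is on its axis half-way up, 27 mm above its underside and 3 mm above the disc's top face; z points up the knob.
- tray_load (a point): Centre of the yellow 80 mm square pad on the upper face of the pivoting aluminium tray, 170 mm above the counter when level. x lies along the pivot line, y points down the tray to the pan, z up. Tray 106 mm wide inside; 12 mm walls at both sides and at the back (y -127 mm); open front edge y +60, pivot line y -60 mm. A load on the pad drops the front edge; the back end rises 50 mm.
- tray (a joint): Tilt of the tray, rad: 0 is level (rest, held against a stop by a small counterweight), growing as the front edge drops towards the pan, to 0.75 at the lower stop. The hinge is damped: tipping under the crock weight takes about 0.3 to 1 s, swinging back 1 to 2 s.
- pan_in (a point): Centre of the inner floor of the straight-sided steel loaf pan, 11 mm above the counter; the pan is fixed to the tray's wooden base. Inside it is 124 mm (x) by 244 mm (y), and its rim is 61 mm above this floor. x, y and z as for the level tray; the tray's front edge tips down over the near end of the pan.

How it is judged (in metres and radians):
On the way, in this order (a step that is already met when the one before it is completed fails the run):
1. the blue weight, still held, is lowered upright onto the yellow pad (centre within 25 mm of the pad's centre each way, underside within 12 mm of the tray) (contact force between the fingers and weight above 0.5 N and x of weight_center in the frame of tray_load between -0.025 and 0.025 m and y of weight_center in the frame of tray_load between -0.025 and 0.025 m and z of weight_center in the frame of tray_load between 0.015 and 0.039 m and angle between weight_center's own z axis and vertical below 0.26 rad).
2. the gripper lets go with the weight on the tray before the tray has tipped past 0.35 rad (contact force between the fingers and weight below 0.3 N and value of joint tray below 0.35 rad and contact force between weight and tray above 0.2 N).
3. let go, the weight alone tips the tray down past 0.35 rad while it is on the tray (contact force between the fingers and weight below 0.3 N and value of joint tray above 0.35 rad and contact force between weight and tray above 0.2 N and z of weight_center in the frame of tray_load above 0.01 m).
At the end, for the whole second after the job is handed in: The blue weight lies at rest inside the loaf pan (its centre within the pan's inner walls and no more than 52 mm above its floor, any way up), and the tray has swung back to within 0.1 rad of level (x of weight_center in the frame of pan_in between -0.062 and 0.062 m and y of weight_center in the frame of pan_in between -0.122 and 0.122 m and z of weight_center in the frame of pan_in between 0 and 0.052 m and linear speed of weight below 0.03 m/s and value of joint tray below 0.1 rad); the robot touches nothing.
It fails at once if the gripper pushes the tray (more than 4 N) (contact force between the fingers and tray above 4 N).
It also fails if it takes over 35 s, if anything falls off the work surface, if the arm or the gripper's body presses on something with over 40 N, if the wrist force passes 120 N, or if a joint passes its speed limit or range.

## Working session

There is one attempt and no reset: what is moved stays moved. The work goes in short steps, each a Python script; the robot and the scene stay as the last script left them, time stands still between calls to the robot, and variables do not carry over. Pictures are saved under pics/ and viewed, at most 10 in all, crops included, and the job is handed in when it is done.

```bash
mkdir -p pics
python3 - <<'E'
from plant import bot
import cv2
for n in("side","top"):
    cv2.imwrite(f"pics/{n}0.png",bot.camera(n)[:,:,::-1]); print(n,bot.get_calibration(n))
s=bot.read_state();print(s['t'],s['eef_rot'],s['tcp_pos'],s['width'])
E
```

```text
side {'fx': 398.5018322526377, 'fy': 398.5018322526377, 'cx': 325.68033590024254, 'cy': 196.18759519149296, 'distortion': array([-0.00326072,  0.        ,  0.        ,  0.        ,  0.        ]), 'view': array([[-9.94184380e-01, -1.06433330e-01,  1.64123449e-02,
         5.06867103e+02],
       [ 7.50138446e-02, -5.75075609e-01,  8.14653894e-01,
        -1.51201286e+02],
       [-7.72679874e-02,  8.11147330e-01,  5.79715161e-01,
        -9.32407428e+02],
       [ 0.00000000e+00,  0.00000000e+00,  0.00000000e+00,
         1.00000000e+00]])}
top {'fx': 446.4548800766706, 'fy': 446.4548800766706, 'cx': 324.03135657689324, 'cy': 197.98693903139355, 'distortion': array([-0.00908643,  0.        ,  0.        ,  0.        ,  0.        ]), 'view': array([[ 1.07635063e-03, -9.99996147e-01,  2.55890019e-03,
         1.39289453e+01],
       [ 9.94336003e-01,  1.34220330e-03,  1.06273759e-01,
        -4.88920449e+02],
       [-1.06276784e-01,  2.43001876e-03,  9.94333616e-01,
        -1.17039443e+03],
       [ 0.00000000e+00,  0.00000000e+00,  0.00000000e+00,
         1.00000000e+00]])}
0.1 [ 9.74131345e-01 -2.25981386e-01 -8.86953827e-05  7.26107680e-04] [296.96335577 605.65611653 201.82857957] 87.73220164624104
```

View pics/top0.png

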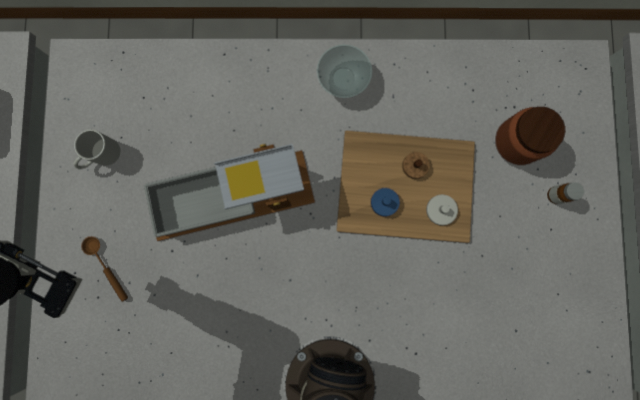

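View pics/side0.png

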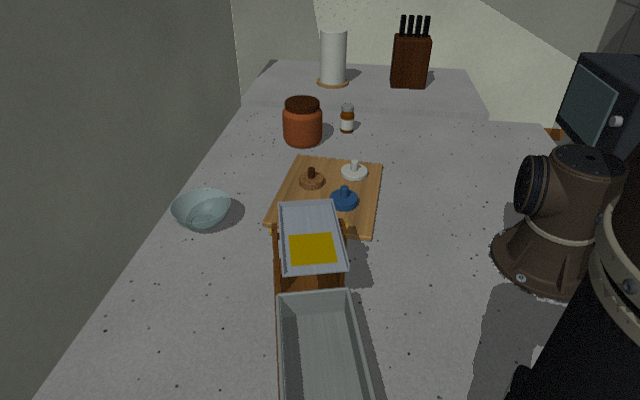

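The top view shows the blue weight at about (385,203) and the yellow pad at about (245,181). The pan is to the left of the tray. In the side view the weight is at (344,198) and the pad at (313,250). Next I'll segment both by colour and locate them on planes of known height.

```bash
cat > h.py <<'E'
import numpy as np,cv2
from plant import bot
def cal(n):
    c=bot.get_calibration(n);return np.array([[c['fx'],0,c['cx']],[0,c['fy'],c['cy']],[0,0,1.]]),np.array(c['distortion']),np.array(c['view'])
def plane(n,uv,z):
    K,d,V=cal(n);p=cv2.undistortPoints(np.array(uv,float).reshape(-1,1,2),K,d)[:,0]
    r=np.c_[p[:,0],-p[:,1],-np.ones(len(p))]@V[:3,:3];o=-V[:3,:3].T@V[:3,3]
    return o+r*((z-o[2])/r[:,2])[:,None]
def proj(n,X):
    K,d,V=cal(n);D=np.diag([1,-1,-1.]);return cv2.projectPoints(np.array(X,float).reshape(-1,1,3),cv2.Rodrigues(D@V[:3,:3])[0],D@V[:3,3],K,d)[0][:,0]
def blob(m):
    n,l,s,c=cv2.connectedComponentsWithStats(m.astype(np.uint8));i=1+np.argmax(s[1:,4]);return (l==i),s[i],c[i]
def masks(im):
    h=cv2.cvtColor(im,cv2.COLOR_RGB2HSV).astype(int)
    return ((h[...,0]>18)&(h[...,0]<32)&(h[...,1]>200)&(h[...,2]>90),(h[...,0]>98)&(h[...,0]<125)&(h[...,1]>130)&(h[...,2]>30))
E
python3 - <<'E'
from h import *
for n in("side","top"):
    im=cv2.imread(f"pics/{n}0.png")[:,:,::-1].copy();my,mb=masks(im)
    m,s,c=blob(my);print(n,"pad",s,c,plane(n,c,170))
    cs=cv2.findContours(m.astype(np.uint8),0,1)[0][0]
    q=cv2.approxPolyDP(cs,8,True)[:,0]; P=plane(n,q,170);print(q.tolist(),P.round(1).tolist(),np.linalg.norm(np.roll(P,-1,0)-P,axis=1))
    m,s,c=blob(mb);print("blue",s,c,plane(n,c,35))
    v,u=np.nonzero(m);P=plane(n,np.c_[u,v],40);print(P.min(0),P.max(0))
    x,y,w,h=s[:4]
    cv2.imwrite(f"pics/c_{n}.png",cv2.resize(im[y-15:y+h+15,x-15:x+w+15,::-1],None,fx=6,fy=6,interpolation=0)); print("crop",x-15,y-15)
E
python3 -c "
import cv2,numpy as np
a,b=[cv2.imread(f'pics/c_{n}.png') for n in('side','top')]
h=max(len(a),len(b));p=lambda i:cv2.copyMakeBorder(i,0,h-len(i),0,0,0);o=np.hstack([p(a),p(b)]);print(a.shape,o.shape);cv2.imwrite('pics/c.png',o[:600,:800])"
```

```text
side pad [ 289  232   48   34 1324] [311.74320242 248.58006042] [[515.36606497 206.56651728 170.        ]]
[[330, 232], [290, 235], [292, 265], [336, 261]] [[487.6, 157.7, 170.0], [560.0, 175.4, 170.0], [543.0, 250.7, 170.0], [470.0, 232.1, 170.0]] [74.52877633 77.17181368 75.28060732 76.42755896]
blue [331 186  27  25 470] [344.43191489 198.84680851] [[ 475.04954544 -139.05795219   35.        ]]
[ 441.54957126 -193.7326545    40.        ] [511.70084445 -82.23049179  40.        ]
crop 316 171Traceback (most recent call last):
  File "<stdin>", line 4, in <module>
  File "h.py", line 12, in blob
    n,l,s,c=cv2.connectedComponentsWithStats(m.astype(np.uint8));i=1+np.argmax(s[1:,4]);return (l==i),s[i],c[i]
                                                                     ~~~~~~~~~^^^^^^^^^
    return _wrapfunc(a, 'argmax', axis=axis, out=out, **kwds)
    return bound(*args, **kwds)
ValueError: attempt to get argmax of an empty sequence
[ WARN:0@0.017] global loadsave.cpp:275 findDecoder imread_('pics/c_top.png'): can't open/read file: check file path/integrity
Traceback (most recent call last):
TypeError: object of type 'NoneType' has no len()
```

```bash
sed -i 's/h\[...,0\]>18)&(h\[...,0\]<32)&(h\[...,1\]>200)&(h\[...,2\]>90/h[...,0]>18)\&(h[...,0]<35)\&(h[...,1]>185)\&(h[...,2]>70/' h.py
python3 - <<'E'
from h import *
im=cv2.imread("pics/top0.png")[:,:,::-1].copy();print(cv2.cvtColor(im,cv2.COLOR_RGB2HSV)[[181,203,207],[245,385,378]])
o=[]
for n in("side","top"):
    im=cv2.imread(f"pics/{n}0.png")[:,:,::-1].copy();my,mb=masks(im)
    if n=="top": h=cv2.cvtColor(im,cv2.COLOR_RGB2HSV).astype(int);my=(abs(h[...,0]-h[181,245,0])<6)&(h[...,1]>185)
    m,s,c=blob(my)
    cs=max(cv2.findContours(m.astype(np.uint8),0,1)[0],key=len)
    q=cv2.boxPoints(cv2.minAreaRect(cs)) if n=="top" else cv2.approxPolyDP(cs,8,True)[:,0]
    P=plane(n,q,170);print(n,"pad",s,c,plane(n,c,170));print(q.tolist(),P.round(1).tolist(),np.linalg.norm(np.roll(P,-1,0)-P,axis=1))
    m,s,c=blob(mb);print("blue",s,c,plane(n,c,35))
    v,u=np.nonzero(m);P=plane(n,np.c_[u,v],40);print(P.min(0),P.max(0))
    x,y=int(c[0])-32,int(c[1])-32
    o.append(cv2.resize(im[y:y+64,x:x+64,::-1],None,fx=6,fy=6,interpolation=0)); print("crop",x,y)
cv2.imwrite("pics/c.png",np.hstack(o))
E
```

```text
[[ 25 194 129]
 [105 138  83]
 [104 137  93]]
side pad [ 289  232   48   34 1332] [311.7454955  248.65015015] [[515.33768503 206.74514185 170.        ]]
[[330, 232], [290, 235], [292, 265], [336, 261]] [[487.6, 157.7, 170.0], [560.0, 175.4, 170.0], [543.0, 250.7, 170.0], [470.0, 232.1, 170.0]] [74.52877633 77.17181368 75.28060732 76.42755896]
blue [331 186  27  25 470] [344.43191489 198.84680851] [[ 475.04954544 -139.05795219   35.        ]]
[ 441.54957126 -193.7326545    40.        ] [511.70084445 -82.23049179  40.        ]
crop 312 166
top pad [227 162  36  37 931] [244.55531686 179.85606874] [[516.39402408 202.91693451 170.        ]]
[[225.87982177734375, 168.6952667236328], [256.02789306640625, 161.5171661376953], [263.0343322753906, 190.94419860839844], [232.88626098632812, 198.12229919433594]] [[543.1, 247.8, 170.0], [560.4, 176.5, 170.0], [490.0, 158.8, 170.0], [472.9, 229.5, 170.0]] [73.30485635 72.61666673 72.78523354 72.50026425]
blue [372 189  27  27 531] [384.66666667 201.92278719] [[ 477.63952828 -146.66837553   35.        ]]
[ 442.47688992 -181.25417878   40.        ] [ 511.6337369 -112.3396921   40.       ]
crop 352 169
```

View pics/c.png

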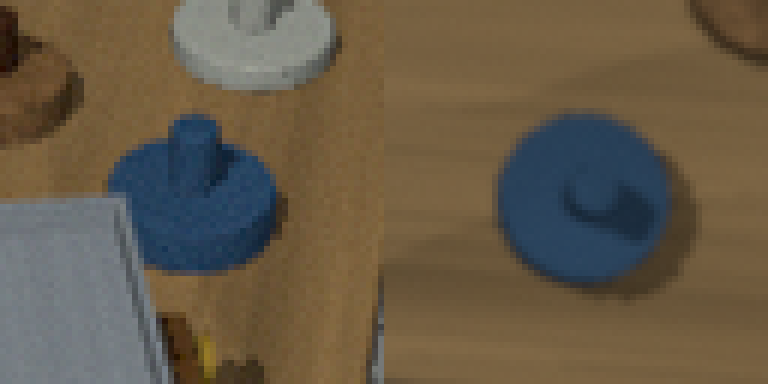

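The crop shows the disc and knob clearly in both views, with one corner of the side view hidden by the tray. The knob top is at about (344.5,186.3) in the side view, and the disc centre is at about (385.2,201.9) in the top view. I'll fit silhouettes to both objects to refine the poses and check reachability.

```bash
cat >> h.py <<'E'
def quat(yaw):  # tool down, tool y along +-(cos yaw, sin yaw)
    t=(yaw-np.pi/2)/2; return [np.cos(t),np.sin(t),0,0]
E
python3 - <<'E'
from h import *
from scipy.optimize import minimize
S=8
a=np.linspace(0,2*np.pi,40);C=np.c_[np.cos(a),np.sin(a)]
def circ(x,y,r,z): return np.c_[C*r+[x,y],np.full(40,z)]
def ras(n,hulls):
    m=np.zeros((400,640),np.uint8)
    for X in hulls:
        h=cv2.convexHull(proj(n,X).astype(np.float32));cv2.fillConvexPoly(m,np.round(h*16).astype(np.int32),255,cv2.LINE_AA,4)
    return m/255.
def W(p): return [np.r_[circ(*p,38,16),circ(*p,38,40)],np.r_[circ(*p,11,40),circ(*p,11,70)]]
def P(p):
    c,s=np.cos(p[2]),np.sin(p[2]);k=np.array([[-40,-40],[40,-40],[40,40],[-40,40]])@np.array([[c,s],[-s,c]])
    return [np.c_[k+p[:2],np.full(4,170.)]]
M={}
for n in("side","top"):
    im=cv2.imread(f"pics/{n}0.png")[:,:,::-1].copy();y,b=masks(im);M[n]=(blob(y)[0],blob(b)[0])
for name,f,j,p0 in(("weight",W,1,[477,-147]),("pad",P,0,[516,203.5,.234])):
  for vs in(("side",),("top",),("side","top")):
    cost=lambda p:sum(np.abs(ras(n,f(p))-M[n][j]).sum() for n in vs)
    s=np.array(p0)+np.vstack([np.zeros(len(p0)),np.diag([6,6,.05][:len(p0)])])
    r=minimize(cost,p0,method="Nelder-Mead",options=dict(initial_simplex=s,xatol=.01,fatol=.1));print(name,vs,r.x.round(3),r.fun,[M[n][j].sum() for n in vs])
print("knob side",plane("side",[344.5,187.0],70))
q=quat(.234)
for p in([477,-146,46],[477,-146,200],[516,203,320],[516,203,200]): print(bot.solve_ik(p,q))
E
```

```text
weight ('side',) [ 477.856 -151.916] 182.44313725490196 [np.int64(470)]
weight ('top',) [ 476.385 -143.806] 199.69411764705882 [np.int64(531)]
weight ('side', 'top') [ 478.438 -151.255] 384.5607843137255 [np.int64(470), np.int64(531)]
pad ('side',) [5.15757e+02 2.02956e+02 2.60000e-01] 162.34117647058824 [np.int64(1332)]
pad ('top',) [5.18562e+02 2.00563e+02 2.39000e-01] 291.16862745098035 [np.int64(931)]
pad ('side', 'top') [5.15493e+02 2.03250e+02 2.59000e-01] 455.7764705882353 [np.int64(1332), np.int64(931)]
knob side [[ 476.70536728 -143.47684424   70.        ]]
[ 0.09762933  0.23625439 -0.57364526  0.         -0.76089668  0.13637067]
[ 0.09762933  0.0679847  -0.37107075  0.         -1.13174088  0.13637067]
[ 0.7280112   0.10458235 -0.05828514  0.         -1.40792883 -0.4940112 ]
[ 0.7280112   0.16297017 -0.2604576   0.         -1.14736856 -0.4940112 ]
```

Run:
```python
from h import *
q=quat(.236)
bot.line_to([297,600,330],velocity=250)
bot.move_ptp([477,-146,250],q)
bot.move_gripper(50)
bot.line_to([477,-146,90],velocity=200)
bot.line_to([477,-146,46],velocity=60)
bot.move_gripper(0,force=20)
s=bot.read_state();print(s['t'],s['width'],s['finger_force'],s['contact_force'],s['tcp_pos'])
cv2.imwrite("pics/grip.png",np.hstack([cv2.resize(bot.camera(n)[130:250,290:430,::-1],None,fx=2.8,fy=2.8) for n in("side","top")]))
```

```text
7.1 0.7215664678652945 2.754351009716629 [-0.19210694 -0.45228336  5.31767188] [ 477.46663518 -146.04983992   46.39892114]
```

View pics/grip.png

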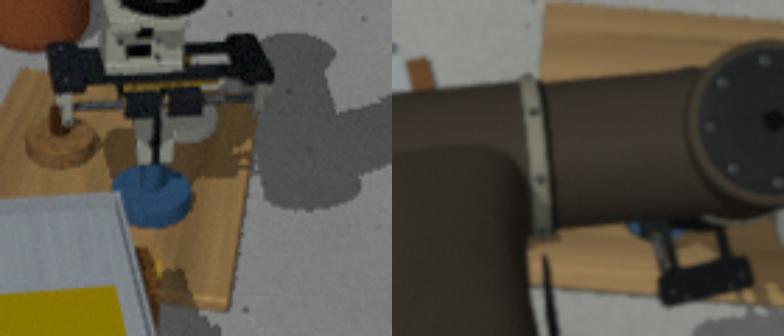

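The fingers closed empty (width 0.7 mm). The side crop shows them above or behind the knob, and the disc hasn't moved. I'll check my projection against the known TCP.

Run:
```python
from h import *
s=bot.read_state();print(s['tcp_pos'],s['eef_rot'],s['joint_pos'])
for n in("side","top"):
    print(n,"tcp",proj(n,s['tcp_pos']),"disc/knob",proj(n,[[477,-146,16],[477,-146,40],[477,-146,70],[0,0,0]]),proj(n,plane(n,[344,187],70)))
    K,d,V=cal(n);print(-V[:3,:3].T@V[:3,3])
cv2.imwrite("pics/g2.png",cv2.resize(bot.camera("side")[160:230,300:400,::-1],None,fx=8,fy=8,interpolation=0))
```

```text
[ 477.49335557 -146.06567107   46.40771993] [ 7.85509154e-01 -6.18849855e-01  4.18586725e-04 -2.24025463e-04] [ 9.76068059e-02  2.35836513e-01 -5.73126696e-01  3.71892023e-04
 -7.60918909e-01  1.38364826e-01]
side tcp [[343.88286775 193.77515931]] disc/knob [[343.58110876 202.99574016]
 [343.96254166 195.76550851]
 [344.45352825 186.45754044]
 [542.08307026 260.74173891]] [[344. 187.]]
[443.21630056 723.31517762 655.38856103]
top tcp [[385.03473591 201.55528579]] disc/knob [[383.45456309 202.84415396]
 [384.67743821 201.97872845]
 [386.27724614 200.84653407]
 [329.33621523 384.19298854]] [[344. 187.]]
[ 361.75045579   17.42920267 1215.68630111]
```

View pics/g2.png

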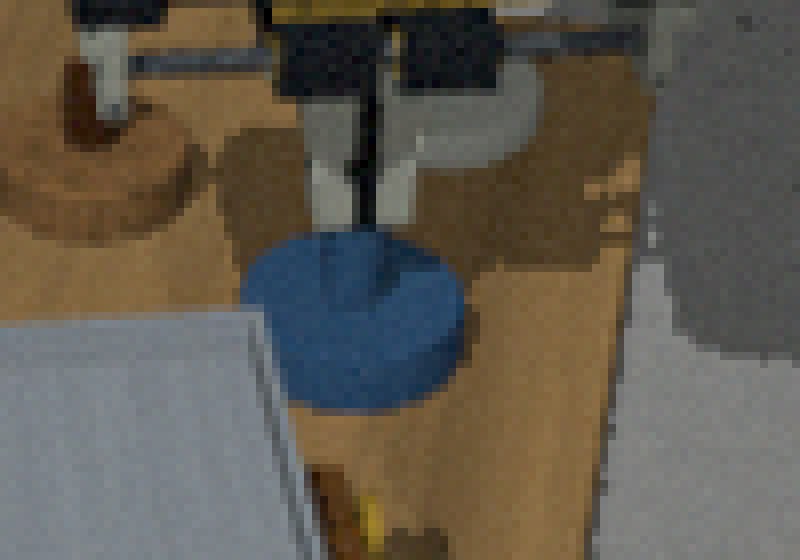

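The projected TCP falls on the knob at row 194. The visible fingertips end at row ~188, in front of the knob's top, so the fingers look about 20 mm higher than reported. I'll lift clear and see how the fingertips compare with the TCP projection in free space.

Run:
```python
from h import *
s=bot.read_state();print(s['contact_force'],s['t'])
o=[]
for z in(60,80,110):
    bot.line_to([477,-146,z],velocity=100);s=bot.read_state();print(s['tcp_pos'],s['contact_force'],s['width'])
    if z==60: bot.pause(.2); print(bot.read_state()['contact_force'])
    if z==80: continue
    im=bot.camera("side");p=proj("side",s['tcp_pos'])[0];print(p)
    c=cv2.resize(im[150:220,315:365,::-1],None,fx=8,fy=8,interpolation=0)
    cv2.drawMarker(c,tuple(int(v) for v in (p-[315,150]+.5)*8),(0,0,255),0,20,1);o.append(c)
cv2.imwrite("pics/lift.png",np.hstack(o))
```

```text
[-0.29653417  0.28970277  5.25677637] 7.25
[ 477.18528005 -145.91369758   60.13935228] [-0.0607113   0.04821251 -0.28314496] 0.5103646829593296
[-0.49739784 -0.43940766 -0.0034774 ]
[344.21814841 189.56405343]
[ 477.32041659 -145.92227901   80.17239503] [ 0.63847202  0.53672447 -1.22075386] 0.3229162030382139
[ 476.81446741 -145.8955246   109.63010677] [ 0.07675541 -0.13551475 -0.65399475] 0.3426279961106537
[345.19690266 173.70386889]
```

View pics/lift.png

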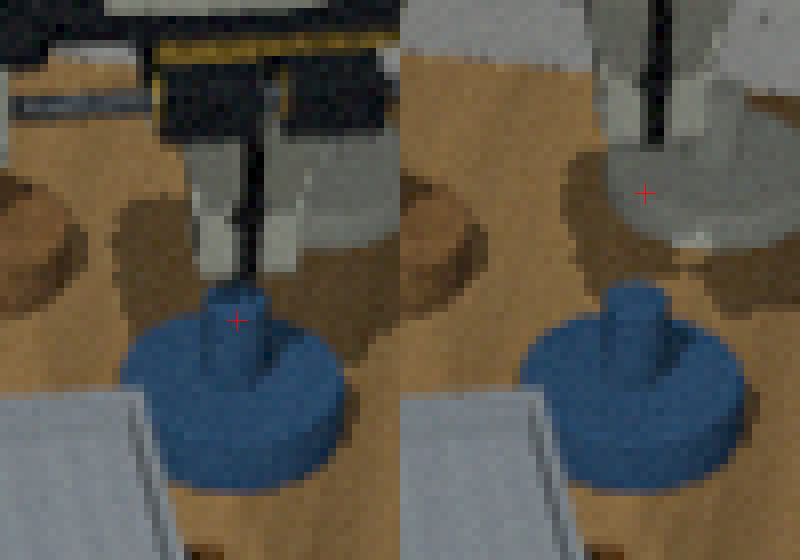

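The fingertips sit a constant ~6 px above the reported TCP, so the fingers are about 24 mm short of it. They also sit ~1.5 px towards −x. The first top image will help tell a height error from a sideways one.

Run:
```python
from h import *
im=cv2.imread("pics/top0.png");c=cv2.resize(im[230:330,0:110],None,fx=6,fy=6,interpolation=0)
t=np.array([296.96,605.66,201.8]);
for dz,col in((0,(0,0,255)),(24,(0,255,0))):
    p=proj("top",t+[0,0,dz])[0];print(p);cv2.drawMarker(c,tuple(int(v) for v in (p-[0,230]+.5)*6),col,0,20,1)
ty=np.array([-.44,-.898,0])*44
for s in(-1,1):
    p=proj("top",t+[0,0,24]+s*ty)[0];cv2.drawMarker(c,tuple(int(v) for v in (p-[0,230]+.5)*6),(255,255,0),0,14,1)
c=cv2.convertScaleAbs(c,alpha=2.0,beta=15)
cv2.imwrite("pics/start.png",c)
```

```text
[ 61.08636754 274.25192494]
[ 54.72850082 274.94153145]
```

View pics/start.png

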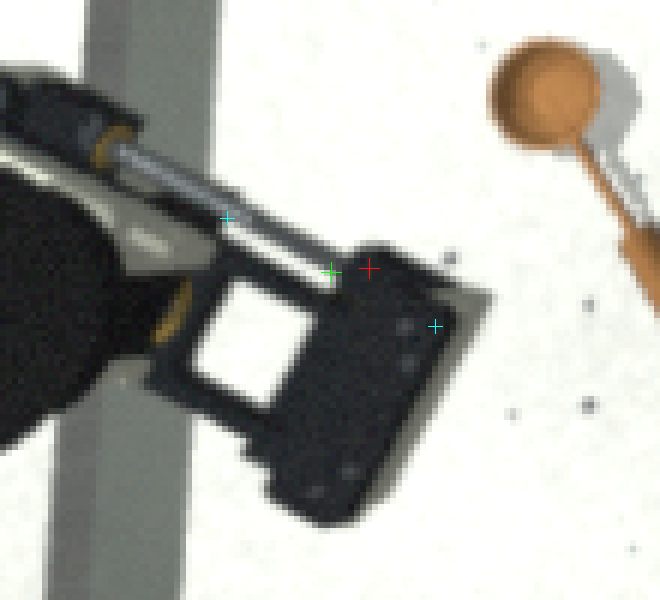

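That view doesn't settle it because the carriage hides the fingertips. A guarded descent with open fingers will: a sideways error would touch the disc straight away.

Run:
```python
from h import *
bot.move_gripper(55)
bot.line_to([480,-146,60],velocity=120)
z=46
bot.line_to([480,-146,z],velocity=60);bot.pause(.1)
f0=bot.read_state()['contact_force']
while z>24:
    z-=3;bot.line_to([480,-146,z],velocity=60)
    f=bot.read_state()['contact_force']-f0
    if np.abs(f).max()>4: print("contact",z,f);break
bot.pause(.1);s=bot.read_state();print(s['t'],s['tcp_pos'],s['contact_force'],f0)
cv2.imwrite("pics/guard.png",cv2.resize(bot.camera("side")[150:220,300:400,::-1],None,fx=8,fy=8,interpolation=0))
```

```text
12.825 [ 479.98212797 -146.01011833   21.97412963] [ 0.29871032 -0.12804637  0.46695074] [-0.51003525  0.61717351 -0.66519024]
```

View pics/guard.png

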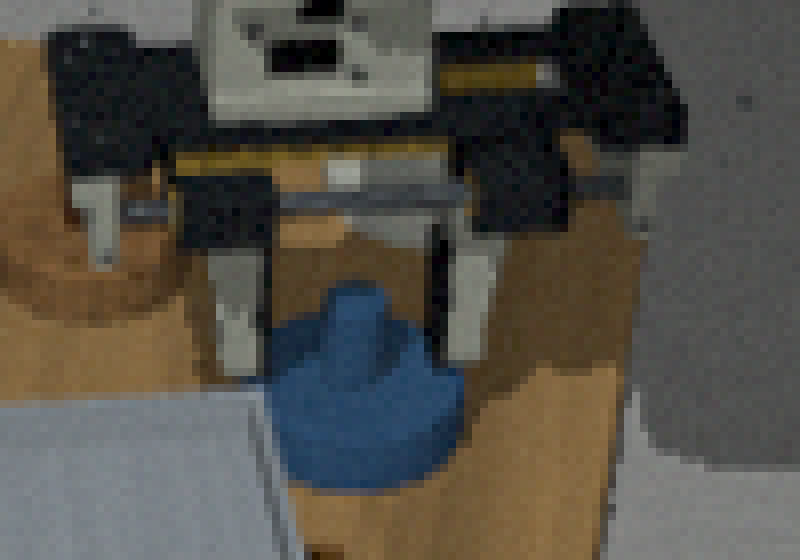

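There was no contact and the fingers straddle the knob with tips just above the disc, so the height offset is confirmed at about 24 mm. Now grip, lift, carry it over the pad and measure the held weight there by camera.

Run:
```python
from h import *
bot.move_gripper(0,force=25)
s=bot.read_state();print(s['t'],s['width'],s['finger_force'])
if s['width']<18: raise SystemExit
bot.line_to([480,-146,240],velocity=220)
s=bot.read_state();print(s['width'],s['finger_force'])
bot.move_ptp([518,203,225],quat(.236))
bot.pause(.2);s=bot.read_state();print(s['t'],s['tcp_pos'],s['width'])
im=bot.camera("side");cv2.imwrite("pics/hold_s.png",im[:,:,::-1]);m,st,c=blob(masks(im)[1]);print(st,c)
# expected underside z = tcp z - 6; disc mid +12; knob mostly hidden by fingers
z=s['tcp_pos'][2]-6
for cx,cy in((516,203),):
    print(proj("side",[[cx,cy,z],[cx,cy,z+12],[cx,cy,z+24],[cx-38,cy,z+12],[cx+38,cy,z+12]]))
cv2.imwrite("pics/hold.png",cv2.resize(im[120:290,240:400,::-1],None,fx=3.5,fy=3.5,interpolation=0))
```

```text
13.525 21.527594169848296 24.999885857105255
21.567990283292993 24.996908605098724
16.1917 [518.26935085 201.93171238 225.19246206] 21.36734681419781
[ 289  198   44   42 1146] [310.35514834 221.82722513]
[[311.54485937 225.85649806]
 [311.51530161 220.37969587]
 [311.48514464 214.78849646]
 [333.90121139 222.17938897]
 [289.32448787 218.59516945]]
```

View pics/hold.png

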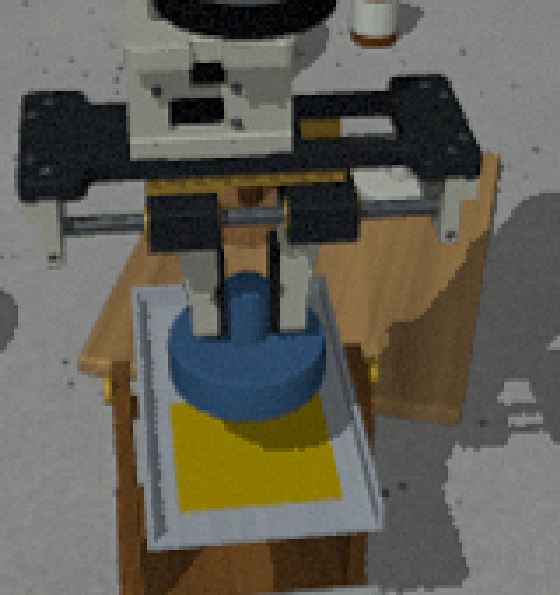

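The weight hangs upright by its knob above the pad, disc centre at about (310.5,222). That is 1 px, roughly 2 mm, from the expected position. Now I'll lower it, release and retreat.

Run:
```python
from h import *
bot.line_to([516.5,203,190],velocity=80)
f0=bot.read_state()['contact_force'][2]
z=190
while z>176:
    z-=2;bot.line_to([516.5,203,z],velocity=40)
    f=bot.read_state()['contact_force'][2]-f0
    if f>1.2: break
s=bot.read_state();print(z,f,s['t'],s['tcp_pos'],s['width'])
cs=bot.camera("side")
bot.move_gripper(45)
t1=bot.read_state()['t']
ims=[bot.camera("side")]
bot.line_to([516.5,203,320],velocity=250)
for _ in range(3): ims.append(bot.camera("side"));bot.pause(.7)
print(t1,bot.read_state()['t'])
ims=[cs,ims[0],ims[1],ims[-1]]
cv2.imwrite("pics/rel.png",np.hstack([cv2.resize(i[150:400,240:390,::-1],None,fx=1.33,fy=1.33) for i in ims]))
```

```text
176 0.15007176233020836 18.5833 [516.60854201 203.03160772 176.05716045] 21.31949802451748
19.2833 22.3083
```

View pics/rel.png

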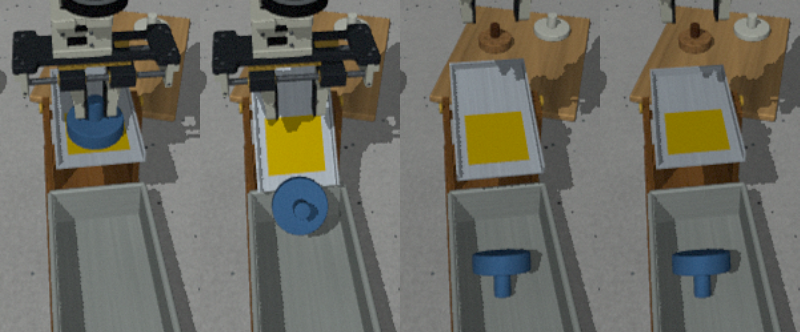

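The four frames show the weight set down on the pad, sliding off as the tray tips, then lying still in the pan, with the tray swinging back to level.

Run:
```python
from h import *
bot.pause(1.0);a=blob(masks(bot.camera("side"))[1])[2];bot.pause(.5);im=bot.camera("side");my,mb=masks(im)
print(a,blob(mb)[2],blob(my)[2],bot.read_state()['t'])
print(bot.close_job())
```

```text
[315.87621098 350.55005382] [315.96474359 350.45299145] [311.71846847 248.64414414] 23.9083
the job is handed in; nothing more can be done
None
```

The blue weight slid off the tray under its own weight and is at rest in the loaf pan; the tray is back level, and I handed the job in at about 24 s (no pass/fail result came back).

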